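Isolate the pottery turntable and set its steady rest

ROBOT

A 7-joint arm with a two-finger parallel gripper is mounted at the origin on the work surface. World frame = base frame: x ahead of the robot, y to its left, z up, the work surface at z = 0. Lengths are in m, angles in rad, forces in N, time in s.
With the tool pointing down it reaches from about 0.4 to 0.85 m from the base axis. Payload 10.4 kg.
Tool frame: the origin (TCP) lies midway between the tips of the shut fingers; the grasp point (between the pads) lies 19 mm behind it; z points along the fingers, y is the direction in which the jaws open and shut (so a half turn about z gives the same grasp; the last joint's range is limited). The gripper opens to 85 mm and grips with 20 to 120 N. Pads are 22 mm wide; open, the fingers measure 114 mm over their backs; the gripper's body (76 mm by 85 mm) begins 54 mm behind the grasp point. The pads swing forward as they close: fully open they stand 13 mm farther back than shut.
Start: joints at [-1.265, 0.332, -0.065, 1.46, 0.022, 1.35, -0.088], TCP at [0.202, 0.592, 0.206] pointing down, gripper open.
Joint ranges: [-2.6, 2.6], [-0.5, 2.12], [-1.47, 1.34], [0.16, 2.42], [-1.27, 4.41], [0.06, 2.06], [-2.6, 2.6]. Speed limits (rad/s): [2.22, 2.22, 2.79, 2.79, 3.14, 3.14, 3.14].

INTERFACE

Orientations are given as a unit quaternion [x, y, z, w].
In Python, from workcell import manip, viewer gives the robot as it stands.
- The arm moves only by the tool move_arm, never from a script. Its argument "deltas" is a list of rows, each a list of 7 numbers: the shift along the tool's x, y, z in m, then the turn, a rotation vector about the tool's x, y, z in degrees, then the opening, from -1 (shut) to 1 (fully open). In form: [[dx, dy, dz, wx, wy, wz, gripper], ...]. A call has 1 to 10 rows; each row shifts and turns the commanded pose from where the row before left it, along the tool's axes as they then stand; what a row does not reach is not made up. A row lasts 1/8 s, in which the tool goes at most 62.5 mm and 10.7 degrees, less where a joint would pass 70% of its speed; a pose out of reach is approached as far as the arm can. A call with a gripper value outside its range is refused whole. The fingers move at their own pace and stop on an object; "force" is the grip in N (left out, the last holds). Time passes only in rows, so rows that do not move let the fingers close. It gives the time, the measured TCP pose, the force and the opening at its end, in the units of the state.
- manip.get_obs(): the state, without advancing time (a new reading comes with each control period).
- viewer.camera(name): name is "scene" or "top" or "wrist"; returns (picture, depth): 420x560x3 uint8, red, green, blue; 420x560 float32, m along the optical axis (not along the pixel's ray), 0 where there is no reading.
- viewer.calibration(name): a dict with "fx", "fy", "cx", "cy" (pixels), "R" (3x3) and "t" (3): a world point X has camera coordinates R X + t; the wrist camera has in their place "T_tool_cam" (4x4, takes a point from camera to tool coordinates, whose origin is the TCP and whose axes are the flange's). Camera axes: x right, y down, z forward; pixel columns grow to the right and rows downward; lengths in m; the calibration is good to about 2 mm. The wrist camera is an equidistant fisheye: a pixel r from the principal point sees the ray r / f radians off the axis. A picture is of the moment at which its call begins: read the wrist's pose just before it. calibration takes no time and is no camera call.
- manip.hand_in(): hands the job in, once; it reports no verdict.
The state is a dict: "clock": time; "joint_pos": joint angles; "joint_velocities": joint speeds; "tau": joint torques, N m; "position": TCP position; "ee_rot": TCP orientation; "ft_force": force on the tool from outside, world axes, zero at the start; "torque": the same for the moment, N m; "grip_width": opening from 0.0 (shut) to 1.0 (fully open).
Only numpy, scipy, OpenCV 4.12 (cv2) and the standard library are available. Lean on these libraries where they do the work, as an engineer would, in place of code of your own. Each camera call takes 0.05 s, during which the arm holds its last target.

TASK

Switch the pottery turntable's red isolator handle fully to off. Then push the steady-rest leg towards the wheel until its red index line is level with the yellow length mark and, holding it there against its return spring, close the orange cam lever fully against the black post. Finish while still holding the leg at the mark with the lever closed - do not let go - and leave the jars and other things on the bench where they are.

Things in the scene. Friction and masses are not known exactly. Their poses are not given: they have to be found in the camera images.
- isolator (a joint): Isolator handle angle in rad: 0 = off (at its stop, handle in line with the black dot), 1.05 = on (at its stop, handle's white tip towards the green dot). Going to off the handle turns counter-clockwise seen from above, by up to 1.05. Stiff by friction only (0.06 N m); it stays where it is left.
- isolator_grip (a point): Middle of the red isolator handle, on its upright turning axis, 96 mm above the bench, on a grey box (110 x 110 mm, yellow top plate at 64 mm height). The handle is a bar 70 mm long, 14 mm wide, from 76 to 110 mm above the bench. The point's x axis runs along the bar to its white tip and turns with it; z is up.
- rail_site (a point): Centre of the upper face (36 mm above the bench) of the fixed blue rail, 240 x 80 mm, with side strips to 44 mm height. Its x axis is the leg's sliding direction, towards the wheel; y is left of that; z up. The wheel (196 mm wide, with a small bowl on it to 110 mm height) is centred 315 mm ahead of this point.
- leg (a joint): How far the leg is pushed towards the wheel, m: 0 (home, at its stop) to 0.095. A return spring pushes it home with 3 N at 0 and 60 N/m more as it goes out (5 to 8 N at the mark), plus about 1 N friction. Only the hand keeps it out: let go, it springs home even with the lever closed.
- leg_pinch (a point): Where to pinch the sliding leg, 78 mm above the bench, moves with it; x = sliding direction, y left, z up. Post (y -11.5 to -1.5 mm) and closed lever together are 23 mm across, centred here. A hand open 75 mm or more along y, centred here, stands astride post and open lever: its fingers can push on the bar without touching the lever, and closing it pinches lever against post.
- cam_lever (a joint): Cam lever angle in rad: 0 = open (splayed to the left of the post), 0.5 = fully closed (along the post, at its stop). Stiff by friction only (0.08 N m), it stays where it is left.
- lever_tip (a point): End of the orange cam lever, 40 mm from its upright pivot, 81 mm above the bench; lever 9 mm thick, 38 mm tall, to 100 mm above the bench. Pivot 35 mm behind (-x) and 6.5 mm left of leg_pinch. The tip lies near the bar and swings right (-y) to the post as it closes. Open, its outside reaches 32 mm left of leg_pinch.
- leg_handle: Push bar and post, one piece on the leg. Steel bar: level, 14 mm thick, 120 mm long across the slide, 74 mm above the bench, axis 20 mm ahead (+x) of leg_pinch. Black upright post behind it (side away from the wheel): 50 mm long, 10 mm thick, top 100 mm above the bench. Carriage below them is 50 mm high. Origin under the bar's middle, 40 mm above the bench.
- leg_index (a point): Middle of the red index line across the sliding leg, 70 mm ahead (+x) of the leg_pinch point, 54 mm above the bench; moves with the leg.
- mark: The length mark: a yellow clip 12 mm long, standing to 58 mm above the bench, on the right (-y) edge of the rail, with a black line across its middle. Origin on the rail's centre line at the clip's middle, x along the sliding direction: the leg is at its length when the index line's x equals this one's.
- jar_green: Loose green glaze jar with white cap, 54 mm wide, 75 mm high; origin under its centre. Leave alone.
- jar_ochre: Loose yellow glaze jar, same size; leave alone.
- jar_red: Loose red glaze jar, same size; leave alone.
- tub: Loose white and blue tub, 90 mm wide, 120 mm high; leave alone.
- mug: Loose blue mug, 76 mm wide, 90 mm high; leave alone.
- rule: Loose wooden rule, 300 x 32 x 6 mm, lying on the bench; leave alone.
- test_tile: Loose terracotta tile, 60 x 60 x 10 mm, on the bench; leave alone.
Not all that is in view belongs to the job. Of the things like the part that bears isolator, leave any that is pink; of the rest the smaller one is meant.

How it is judged:
On the way, in this order (a step that is already met when the one before it is completed fails the run):
1. the isolator is fully off (value of joint isolator below 0.08 rad), for 0.2 s.
2. the leg is held at the length mark (within 5 mm) with the cam lever still open (x of leg_index in the frame of mark between -0.005 and 0.005 m and value of joint cam_lever below 0.2 rad), for 0.2 s.
3. the cam lever is fully closed with the leg at the mark (x of leg_index in the frame of mark between -0.006 and 0.006 m and value of joint cam_lever above 0.45 rad), for 0.2 s.
At the end, for the whole second after the job is handed in: Isolator off (within 0.08 rad), leg still and within 6 mm of the length mark, cam lever closed (beyond 0.45 of 0.5 rad), and the fingers still pressing on the leg (its push bar, post or lever) with more than 1.5 N, holding it out against its spring (all of step 3 and value of joint isolator below 0.08 rad and contact force between the fingers and leg_handle above 1.5 N and velocity of joint leg between -0.01 and 0.01 m/s); the arm keeps its last pose, push and grip.
It fails at once if the leg is pushed out more than 20 mm while the isolator is not off (value of joint leg above 0.02 m and value of joint isolator above 0.25 rad).
It fails at once if the cam lever is closed while the leg is away from the mark (more than 12 mm) (value of joint cam_lever above 0.4 rad and not (x of leg_index in the frame of mark between -0.012 and 0.012 m)).
It fails at once if a bystander is shifted by more than 30 mm (distance of any of jar_green, jar_ochre, jar_red, tub, mug, rule, test_tile from where it was at the start of the episode above 0.03 m).
It also fails if it takes over 48 s, if anything falls off the work surface, if the arm or the gripper's body presses on something with over 40 N, if the wrist force passes 120 N, or if a joint passes its speed limit or range.

## Working session

There is one attempt and no reset: what is moved stays moved. The work goes in short steps, Python scripts to look and compute and a tool call to move; the robot and the scene stay as the last step left them, time stands still between calls to the robot, and variables do not carry over. Pictures are saved under pics/ and viewed, and the job is handed in when it is done.

Besides the shell and the picture viewer there is one more tool, called as name(argument=value, ...), one argument or row to a line, values as JSON. move_arm: Moves the arm, as the interface text tells. Its arguments: {"type":"object","properties":{"deltas":{"type":"array"},"force":{"type":"number"}},"required":["deltas"]}

```bash
mkdir -p pics; ls; python3 - <<'E'
from workcell import manip, viewer
import cv2,numpy as np
o=manip.get_obs(); print(o)
for n in ("scene","top","wrist"):
    p,d=viewer.camera(n); cv2.imwrite(f"pics/{n}0.png",p[:,:,::-1]); np.savez(f"{n}0.npz",p=p,d=d)
    print(n,{k:np.round(v,4).tolist() for k,v in viewer.calibration(n).items()})
E
```

```text
pics
{'clock': 0.0, 'joint_pos': array([-1.26459227,  0.33286526, -0.06466507,  1.46098428,  0.02161051,
        1.34988065, -0.08846407]), 'joint_velocities': array([-0.00058169, -0.00079827, -0.00018888, -0.00151492,  0.00015753,
       -0.00152149, -0.00018348]), 'tau': array([ 1.92306114e-03, -6.25464821e+01,  5.03615895e-02, -3.91586781e+01,
        1.62444898e-02,  9.84575890e-03,  2.09952077e-06]), 'position': array([0.20171391, 0.59110702, 0.20559949]), 'ee_rot': array([ 1.63649039e-01,  9.86518359e-01, -7.17247504e-04, -7.35798877e-05]), 'ft_force': array([ 0.26125604, -0.34224814,  0.74994472]), 'torque': array([ 0.01841524,  0.0071387 , -0.01868042]), 'grip_width': 0.9994570710824653}
scene {'fx': 398.6295, 'fy': 398.6295, 'cx': 276.9571, 'cy': 210.1489, 'R': [[-0.6245, 0.7809, -0.0117], [0.5108, 0.397, -0.7625], [-0.5908, -0.4822, -0.6468]], 't': [0.3018, -0.1559, 1.3436]}
top {'fx': 467.9991, 'fy': 467.9991, 'cx': 275.8027, 'cy': 211.3918, 'R': [[-0.0128, -0.9999, -0.0007], [-0.9905, 0.0128, -0.1366], [0.1366, -0.0011, -0.9906]], 't': [0.0227, 0.4776, 1.5641]}
wrist {'fx': 325.1923, 'fy': 325.1923, 'cx': 281.6851, 'cy': 200.5861, 'T_tool_cam': [[-0.001, -0.9456, -0.3254, 0.0839], [1.0, -0.0009, -0.0007, 0.0004], [0.0003, -0.3254, 0.9456, -0.1667], [0.0, 0.0, 0.0, 1.0]]}
```

View pics/scene0.png

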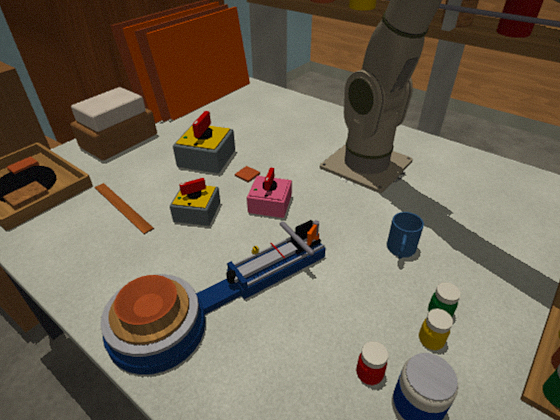

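View pics/top0.png

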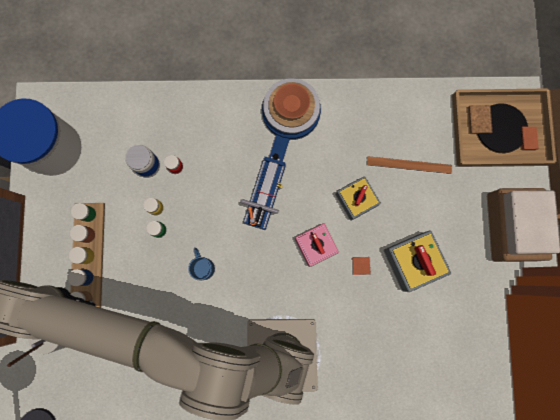

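View pics/wrist0.png

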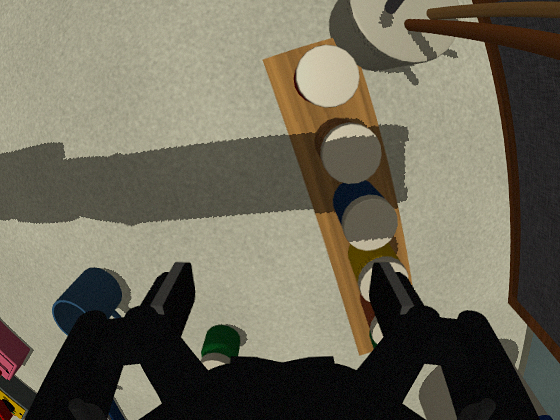

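The top view shows three isolators: a pink one (316,244), a big yellow one (420,262) and a small yellow one (358,198), which is the one meant. The rail is at about (265,195) and points up towards the wheel at (291,105). I'll zoom in next.

```bash
python3 - <<'E'
import cv2,numpy as np
p=np.load("top0.npz")["p"][:,:,::-1]
a=cv2.resize(p[145:240,225:315],None,fx=6,fy=6,interpolation=cv2.INTER_CUBIC)
b=cv2.resize(p[170:225,330:385],None,fx=6,fy=6,interpolation=cv2.INTER_CUBIC)
s=np.load("scene0.npz")["p"][:,:,::-1]
cv2.imwrite("pics/ta.png",a);cv2.imwrite("pics/tb.png",np.hstack([b,cv2.resize(s[170:230,165:225],(330,330),interpolation=cv2.INTER_CUBIC)]))
cv2.imwrite("pics/sa.png",cv2.resize(s[210:305,195:335],None,fx=5,fy=5,interpolation=cv2.INTER_CUBIC))
E
```

```text
(no output)
```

View pics/ta.png

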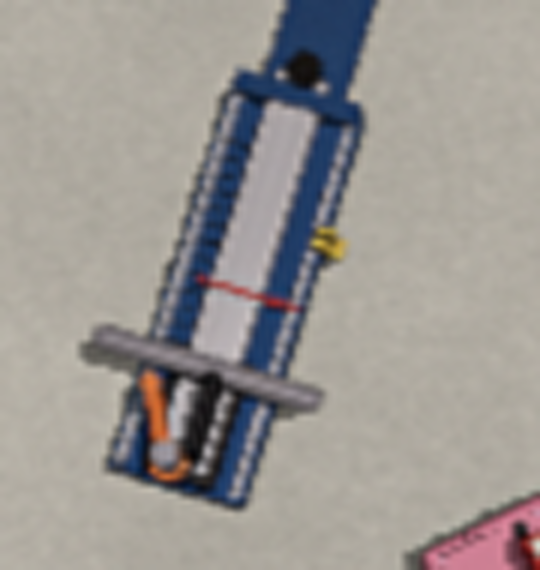

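View pics/tb.png

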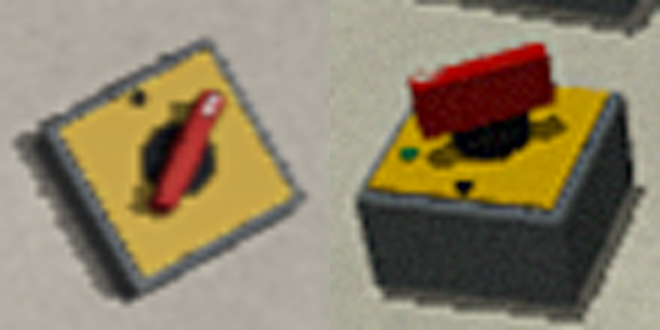

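View pics/sa.png

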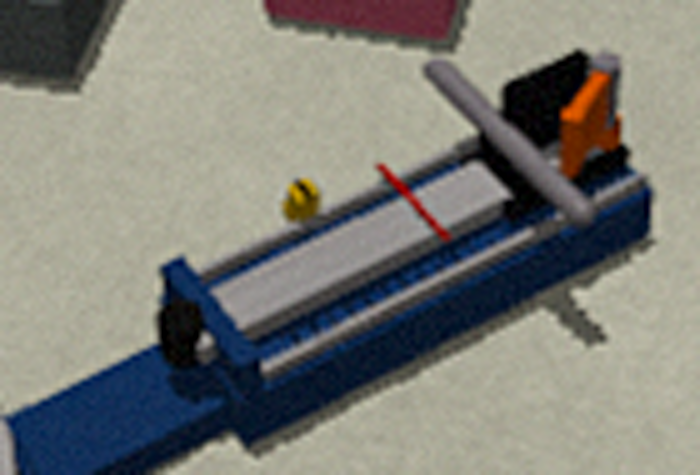

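```bash
cat > h.py <<'E'
import numpy as np,cv2
from workcell import manip,viewer
from scipy.spatial.transform import Rotation as Ro
def plane(n,uv,z):
    c=viewer.calibration(n);R=np.array(c["R"]);t=np.array(c["t"])
    C=-R.T@t; d=R.T@np.array([(uv[0]-c["cx"])/c["fx"],(uv[1]-c["cy"])/c["fy"],1])
    return (C+d*(z-C[2])/d[2])
def wplane(uv,z,pos,q):
    c=viewer.calibration("wrist");T=np.array(c["T_tool_cam"])
    x=np.array([uv[0]-c["cx"],uv[1]-c["cy"]])/c["fx"];r=np.linalg.norm(x)
    d=np.array([*(x/r*np.sin(r)),np.cos(r)]) if r>0 else np.array([0,0,1.])
    W=Ro.from_quat(q).as_matrix(); C=W@T[:3,3]+pos; d=W@T[:3,:3]@d
    return C+d*(z-C[2])/d[2]
E
python3 - <<'E'
from h import *
p=np.load("top0.npz")["p"]; hsv=cv2.cvtColor(p,cv2.COLOR_RGB2HSV)
sub=np.zeros(p.shape[:2],bool); sub[170:225,330:385]=1
H,S,V=[hsv[...,i].astype(int) for i in range(3)]
red=sub&((H<8)|(H>170))&(S>140)
ys,xs=np.nonzero(red); print("red",red.sum(),xs.mean(),ys.mean(),xs.min(),xs.max(),ys.min(),ys.max())
yel=sub&(H>15)&(H<32)&(S>110)|red
pl=(sub&(H>15)&(H<32)&(S>90))
c=np.argwhere(pl|red)[:,::-1].astype(np.float32)
r=cv2.minAreaRect(c); print("plate",r); bx=cv2.boxPoints(r)
for b in bx: print(np.round(plane("top",b,0.064),4))
print("ctr",plane("top",r[0],0.064))
f=lambda x,y,z:np.round(plane("top",(x/6+330-.5+.083,y/6+170-.42),z),4)
print("tip",f(215,92,.110),"end",f(160,208,.11),"blackdot",f(138,98,.064))
g=lambda x,y,z:np.round(plane("top",(x/6+225-.42,y/6+145-.42),z),4)
print("bar ends",g(90,345,.080),g(315,395,.08))
print("index",g(200,279,.054),g(297,308,.054)); print("clip",g(328,243,.058))
print("rail corners (z.044)",g(240,75,.044),g(360,118,.044),g(243,505,.04),g(112,465,.04))
print("post",g(213,383,.1),g(200,480,.1),"lever",g(150,380,.1),g(165,455,.1))
s=lambda x,y,z:np.round(plane("scene",(x/5+195-.4,y/5+210-.4),z),4)
print("S index",s(380,166,.054),s(448,238,.054),"clip",s(304,188,.058),"bar",s(437,68,.078),s(580,205,.078))
# wheel
E
```

```text
red 93 359.9462365591398 195.90322580645162 355 366 185 204
plate ((358.76153564453125, 196.7077178955078), (29.024126052856445, 28.403949737548828), 60.2551155090332)
[ 0.5395 -0.1977  0.064 ]
[ 0.5868 -0.2825  0.064 ]
[ 0.5    -0.3275  0.064 ]
[ 0.4534 -0.2431  0.064 ]
ctr [ 0.5197158  -0.26272263  0.064     ]
tip [ 0.5508 -0.2776  0.11  ] end [ 0.4873 -0.2453  0.11  ] blackdot [ 0.5568 -0.2433  0.064 ]
bar ends [0.5041 0.1364 0.08  ] [0.4745 0.0123 0.08  ]
index [0.5451 0.0762 0.054 ] [0.5278 0.0217 0.054 ]
clip [0.5641 0.0037 0.058 ]
rail corners (z.044) [0.6656 0.0527 0.044 ] [ 0.6394 -0.0157  0.044 ] [0.4181 0.0535 0.04  ] [0.4417 0.1272 0.04  ]
post [0.4791 0.0679 0.1   ] [0.426  0.0754 0.1   ] lever [0.4812 0.1022 0.1   ] [0.4399 0.0943 0.1   ]
S index [0.53   0.0181 0.054 ] [0.5474 0.0743 0.054 ] clip [0.5674 0.0011 0.058 ] bar [0.4766 0.0122 0.078 ] [0.5105 0.1237 0.078 ]
```

move_arm(
  deltas=[
    [-0.038,-0.019,0,0,0,0,1],
    [-0.038,-0.019,0,0,0,0,1],
    [-0.038,-0.019,0,0,0,0,1],
    [-0.038,-0.019,0,0,0,0,1],
    [-0.038,-0.019,0,0,0,0,1],
    [-0.038,-0.019,0,0,0,0,1],
    [-0.038,-0.019,0,0,0,0,1],
    [-0.038,-0.019,0,0,0,0,1],
    [-0.038,-0.019,0,0,0,0,1],
    [-0.038,-0.019,0,0,0,0,1],
  ],
)

```text
clock: 1.4
position: [0.5008, 0.2879, 0.2062]
ee_rot: [0.164, 0.987, -0.0, -0.0]
ft_force: [0.9, 0.7, -0.1]
grip_width: 1.003
```

move_arm(
  deltas=[
    [-0.018,-0.052,0,0,0,0,1],
    [-0.018,-0.052,0,0,0,0,1],
    [-0.018,-0.052,0,0,0,0,1],
    [-0.018,-0.052,0,0,0,0,1],
    [-0.018,-0.052,0,0,0,0,1],
    [-0.018,-0.052,0,0,0,0,1],
    [-0.018,-0.052,0,0,0,0,1],
    [-0.018,-0.052,0,0,0,0,1],
    [-0.018,-0.052,0,0,0,0,1],
    [-0.018,-0.052,0,0,0,0,1],
  ],
)

```text
clock: 2.65
position: [0.5024, -0.2627, 0.2064]
ee_rot: [0.163, 0.987, 0.0, 0.0]
ft_force: [1.0, 0.3, 0.2]
grip_width: 0.998
```

move_arm(
  deltas=[
    [0,0,0,0,0,10.5,1],
    [0,0,0,0,0,10.5,1],
    [0,0,0,0,0,10.5,1],
    [0,0,0,0,0,10.5,1],
    [0,0,0,0,0,10.5,1],
    [0,0,0,0,0,10.5,1],
    [0,0,0,0,0,10.5,1],
    [0,0,0,0,0,10.5,1],
    [0,0,0,0,0,10.5,1],
    [0,0,0,0,0,10.5,1],
  ],
)

```text
clock: 3.9
position: [0.5024, -0.2611, 0.2062]
ee_rot: [0.884, 0.468, -0.0, -0.0]
ft_force: [-0.6, -0.4, 0.3]
grip_width: 1.001
```

move_arm(
  deltas=[
    [0,0,0,0,0,10.5,1],
    [0,0,0,0,0,10.5,1],
    [0,0,0,0,0,10.5,1],
    [0,0,0,0,0,10.5,1],
    [0,0,0,0,0,10.5,1],
    [0,0,0,0,0,10.5,1],
    [0,0,0,0,0,10.5,1],
    [0,0,0,0,0,9.5,1],
    [0,0,0,0,0,0,1],
  ],
)

```text
clock: 5.03
position: [0.5025, -0.2611, 0.2061]
ee_rot: [0.973, -0.231, -0.0, 0.0]
ft_force: [0.3, 0.6, 0.1]
grip_width: 0.999
```

```bash
python3 - <<'E'
from h import *
o=manip.get_obs(); print(o["clock"],o["position"],o["ee_rot"],o["joint_pos"],o["ft_force"])
W=Ro.from_quat(o["ee_rot"]).as_matrix(); print(W, np.degrees(np.arctan2(W[1,1],W[0,1])))
p,d=viewer.camera("wrist"); cv2.imwrite("pics/w1.png",p[:,:,::-1]); np.savez("w1.npz",p=p,d=d,pos=o["position"],q=o["ee_rot"])
E
```

```text
5.025 [ 0.5025015  -0.26105785  0.20610322] [ 9.72841180e-01 -2.31473338e-01 -3.10625483e-04  1.90024313e-04] [-0.53862431  0.3689768   1.18009722  1.66572821 -0.34869799  1.34409098
 -1.33996107] [0.32424543 0.63135681 0.11147214]
[[ 8.92839995e-01 -4.50373472e-01 -6.92349647e-04]
 [-4.50373708e-01 -8.92840115e-01 -2.25923918e-04]
 [-5.16407399e-04  5.13529988e-04 -9.99999735e-01]] -116.76765188259088
```

View pics/w1.png

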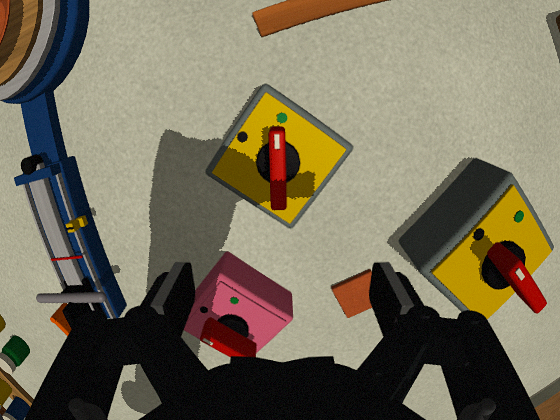

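The wrist view shows the target handle's top running from (277,127) to (279,208), with the green dot at (282,118) and the black dot at (242,136). The handle lies almost exactly along the tool's x axis.

```bash
python3 - <<'E'
from h import *
z=np.load("w1.npz");p=z["p"];pos,q=z["pos"],z["q"]
hsv=cv2.cvtColor(p,cv2.COLOR_RGB2HSV).astype(int);H,S,V=hsv[...,0],hsv[...,1],hsv[...,2]
m=np.zeros(H.shape,bool); m[115:220,255:300]=1
m&=((H<8)|(H>172))&(S>150)&(V>110)
ys,xs=np.nonzero(m); print(m.sum(),xs.min(),xs.max(),ys.min(),ys.max(), xs.mean(),ys.mean())
for uv in [(277,127),(279,209)]: print(wplane(uv,.11,pos,q))
y=np.zeros(H.shape,bool); y[75:235,195:360]=1
y&=(H>17)&(H<33)&(S>120)
c=cv2.convexHull(np.argwhere(y)[:,::-1].astype(np.int32)); P=np.array([wplane(t[0],.064,pos,q)[:2] for t in c],np.float32)
print(cv2.minAreaRect(P))
g=wplane((282,118),.064,pos,q);b=wplane((242.5,136.5),.064,pos,q);print("green",g,"black",b)
c0=np.array(cv2.minAreaRect(P)[0])
for t in (g,b): print(np.degrees(np.arctan2(*(t[:2]-c0)[::-1])))
E
```

```text
669 269 285 131 180 277.034379671151 156.94020926756352
[ 0.55445957 -0.28267368  0.11      ]
[ 0.49104434 -0.2522387   0.11      ]
((0.5212959051132202, -0.2660719156265259), (0.09580731391906738, 0.095757856965065), 28.190431594848633)
green [ 0.55600481 -0.28805467  0.064     ] black [ 0.55746375 -0.24648026  0.064     ]
-32.34796892300069
28.44383732588822
```

move_arm(
  deltas=[
    [0.019,-0.004,0.02,0,0,0,1],
    [0,0,0.035,0,0,0,1],
    [0,0,0.035,0,0,0,1],
    [0,0,0.025,0,0,0,1],
    [0,0,0.013,0,0,0,1],
    [0,0,0,0,0,0,0.2],
    [0,0,0,0,0,0,-1],
    [0,0,0,0,0,0,-1],
    [0,0,0,0,0,0,-1],
    [0,0,0,0,0,0,-1],
  ],
  force=30,
)

```text
clock: 6.32
position: [0.5215, -0.2667, 0.079]
ee_rot: [0.973, -0.232, 0.0, 0.0]
ft_force: [-1.7, 0.2, 5.9]
grip_width: 0.146
```

```bash
python3 - <<'E'
from h import *
o=manip.get_obs(); print(o["clock"],o["position"],o["joint_pos"],o["ft_force"],o["torque"],o["grip_width"])
p,d=viewer.camera("wrist"); cv2.imwrite("pics/w2.png",p[:,:,::-1])
E
```

```text
6.325 [ 0.52154562 -0.26665146  0.07902473] [-0.39835113  0.54322035  1.03515511  1.7593956  -0.51209951  1.13691736
 -1.24137722] [-1.70189698  0.15599817  5.9392392 ] [-0.01264014  0.39210311  0.0263987 ] 0.14571454299745643
```

View pics/w2.png

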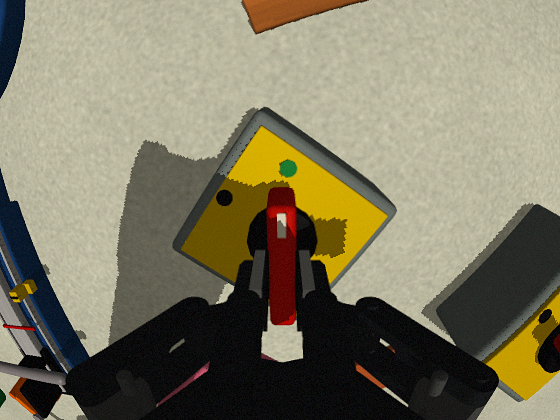

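The handle is held between the pads at (281,255). Now I turn it counter-clockwise.

move_arm(
  deltas=[
    [0,0,0,0,0,-7,-1],
    [0,0,0,0,0,-7,-1],
    [0,0,0,0,0,-7,-1],
    [0,0,0,0,0,-7,-1],
    [0,0,0,0,0,-7,-1],
    [0,0,0,0,0,-7,-1],
    [0,0,0,0,0,-7,-1],
    [0,0,0,0,0,-5,-1],
    [0,0,0,0,0,0,-1],
  ],
)

```text
clock: 7.5
position: [0.5216, -0.266, 0.079]
ee_rot: [0.972, 0.236, 0.0, -0.0]
ft_force: [-1.8, 2.3, 7.8]
grip_width: 0.148
```

```bash
python3 - <<'E'
from h import *
o=manip.get_obs(); print(o["clock"],o["position"],o["joint_pos"],o["ft_force"],o["torque"],o["grip_width"])
W=Ro.from_quat(o["ee_rot"]).as_matrix(); print(np.degrees(np.arctan2(W[1,0],W[0,0])))
p,d=viewer.camera("wrist"); cv2.imwrite("pics/w3.png",p[:,:,::-1])
E
```

```text
7.5 [ 0.52156085 -0.26601028  0.0790088 ] [-0.26049443  0.4498317   0.82416094  1.75392496 -0.36767399  1.09914268
 -0.41074511] [-1.83216939  2.34209035  7.81452096] [0.49670904 0.51048871 0.06490896] 0.1478654329333595
27.246340178290446
```

View pics/w3.png

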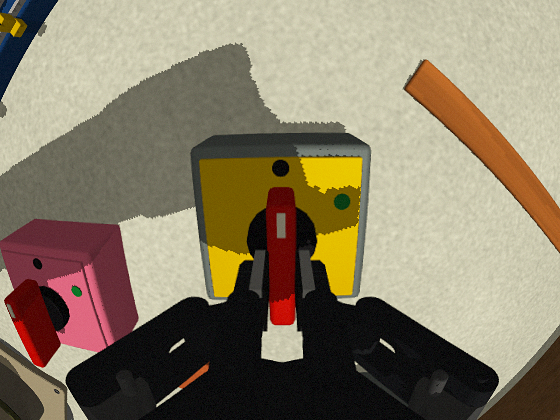

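The handle is in line with the black dot at (280,168). I'll press on a little to find the stop.

move_arm(
  deltas=[
    [0,0,0,0,0,-2,-1],
    [0,0,0,0,0,-1.5,-1],
    [0,0,0,0,0,0,-1],
  ],
)

```text
clock: 7.92
position: [0.5218, -0.2658, 0.079]
ee_rot: [0.964, 0.264, 0.001, -0.0]
ft_force: [-0.9, 2.6, 6.8]
grip_width: 0.148
```

```bash
python3 - <<'E'
from h import *
o=manip.get_obs(); print(o["clock"],o["position"],o["ft_force"],o["torque"],o["grip_width"])
W=Ro.from_quat(o["ee_rot"]).as_matrix(); print(np.degrees(np.arctan2(W[1,0],W[0,0])))
E
```

```text
7.925 [ 0.52179422 -0.26584111  0.07901552] [-0.86340313  2.63890408  6.80106436] [ 0.5972353   0.25183047 -0.451852  ] 0.14771341867200394
30.658723807350853
```

move_arm(
  deltas=[
    [0,0,0,0,0,0,0.5],
    [0,0,0,0,0,0,1],
    [0,0,0,0,0,0,1],
    [0,0,-0.03,0,0,0,1],
    [0,0,-0.05,0,0,0,1],
    [0,0,-0.05,0,0,8,1],
    [0,0,0,0,0,10,1],
    [0,0,0,0,0,10,1],
    [0,0,0,0,0,10,1],
    [0,0,0,0,0,10,1],
  ],
)

```text
clock: 9.18
position: [0.5212, -0.2662, 0.2083]
ee_rot: [0.988, -0.154, -0.0, -0.0]
ft_force: [0.1, -0.1, 0.3]
grip_width: 1.001
```

```bash
python3 - <<'E'
from h import *
o=manip.get_obs(); print(o["clock"],o["position"],o["ft_force"],o["joint_pos"],o["grip_width"])
W=Ro.from_quat(o["ee_rot"]).as_matrix(); print(np.degrees(np.arctan2(W[1,0],W[0,0])))
p,d=viewer.camera("wrist"); cv2.imwrite("pics/w4.png",p[:,:,::-1]);np.savez("w4.npz",p=p,d=d,pos=o["position"],q=o["ee_rot"])
E
```

```text
9.175 [ 0.52124032 -0.26621952  0.20830087] [ 0.06357045 -0.12657841  0.26137529] [-0.42717524  0.37318057  1.04971392  1.61063097 -0.33004716  1.35072819
 -1.21323222] 1.0005676106180421
-17.666327467755
```

View pics/w4.png

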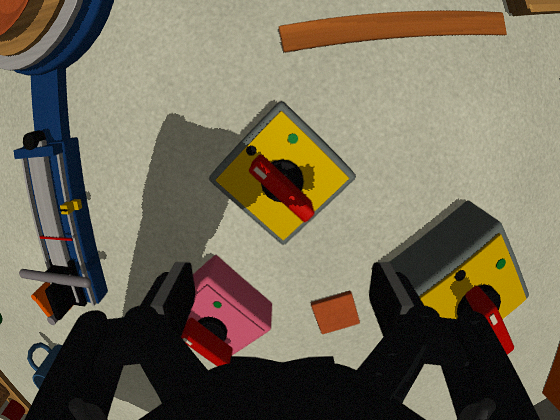

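The isolator handle now points at its black dot at (251,150), so it is off. Next I move above the leg.

move_arm(
  deltas=[
    [-0.02,-0.038,0,0,0,0,1],
    [-0.02,-0.038,0,0,0,0,1],
    [-0.02,-0.038,0,0,0,0,1],
    [-0.02,-0.038,0,0,0,0,1],
    [-0.02,-0.038,0,0,0,0,1],
    [-0.02,-0.038,0,0,0,0,1],
    [-0.02,-0.038,0,0,0,0,1],
    [-0.02,-0.036,0,0,0,0,1],
    [0,0,0,0,0,0,1],
  ],
)

```text
clock: 10.35
position: [0.4579, 0.0726, 0.2084]
ee_rot: [0.989, -0.147, -0.0, -0.0]
ft_force: [-0.3, -1.0, 0.2]
grip_width: 1.0
```

```bash
python3 - <<'E'
from h import *
o=manip.get_obs(); print(o["clock"],o["position"],o["ft_force"],o["joint_pos"],o["grip_width"])
W=Ro.from_quat(o["ee_rot"]).as_matrix(); print(np.degrees(np.arctan2(W[1,0],W[0,0])))
p,d=viewer.camera("wrist"); cv2.imwrite("pics/w5.png",p[:,:,::-1]);np.savez("w5.npz",p=p,d=d,pos=o["position"],q=o["ee_rot"])
E
```

```text
10.35 [0.45788657 0.0725692  0.20835798] [-0.29043848 -0.98700318  0.15004158] [-1.14230582 -0.10304347  0.85163409  1.90014415  0.07988425  1.31013032
 -2.17947037] 0.9995508945392754
-16.88773332399304
```

View pics/w5.png

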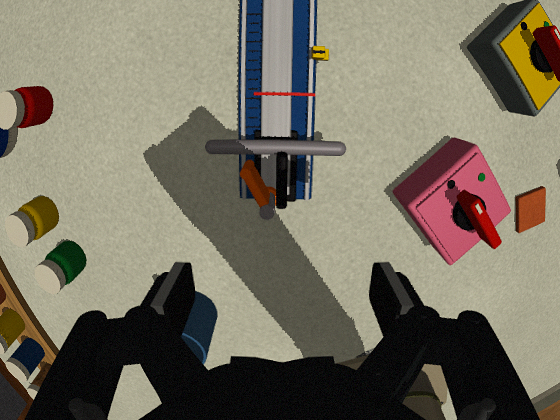

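The wrist view shows the index line from (254,94) to (315,95), the clip at (320,53), the bar from (206,147) to (345,149), the post top from (282,155) to (282,207), and the lever open with its tip at (247,166).

```bash
python3 - <<'E'
from h import *
z=np.load("w5.npz");p=z["p"];pos,q=z["pos"],z["q"]
f=lambda x,y,h:wplane((x,y),h,pos,q)[:2]
yaw=np.radians(-17.4)
i1,i2=f(254,94,.054),f(315,95,.054);l=i1-i2
print("idx",i1,i2,"yaw",np.degrees(np.arctan2(l[1],l[0]))-90)
b1,b2=f(206,147,.074),f(345,149,.074);l=b1-b2;print("bar",b1,b2,np.linalg.norm(l),np.degrees(np.arctan2(l[1],l[0]))-90)
p1,p2=f(282,157,.1),f(282,207,.1);l=p1-p2;print("post",p1,p2,np.linalg.norm(l),np.degrees(np.arctan2(l[1],l[0])))
r1=f(238,40,.044);r2=f(241,198,.044);s1=f(318,40,.044);s2=f(311,198,.044)
for a,b in((r1,r2),(s1,s2)): l=a-b;print("strip",a,b,np.degrees(np.arctan2(l[1],l[0])))
u=np.array([np.cos(yaw),np.sin(yaw)]);v=np.array([-u[1],u[0]])
print("u: idx",u@(i1+i2)/2,"clip",u@f(320,53,.058),"bar",u@(b1+b2)/2, "post",u@p1,u@p2)
print("v: idx",v@i1,v@i2,"bar",v@(b1+b2)/2,v@b1,v@b2,"post",v@p1,v@p2,"strips",v@r1,v@r2,v@s1,v@s2,"tcp",u@pos[:2],v@pos[:2])
c=cv2.resize(p[30:220,190:370][:,:,::-1],None,fx=3,fy=3,interpolation=cv2.INTER_CUBIC);cv2.imwrite("pics/w5c.png",c)
E
```

```text
idx [0.54535918 0.07452451] [0.5272267  0.01803037] yaw -17.794663852447755
bar [0.51181983 0.13184026] [0.4712517  0.00629801] 0.1319341882786043 -17.90788915651906
post [0.48565713 0.06430953] [0.44193101 0.07762003] 0.04570714710498306 -16.93057532443545
strip [0.603919   0.07404143] [0.44512056 0.12281984] -17.075483952727765
strip [ 0.58042432 -0.0020339 ] [0.42312622 0.05066896] -18.52346926035937
u: idx 0.49791351168740033 clip 0.5392032751268303 bar 0.44838876126852095 post 0.4442024512303974 0.39849683817096226
v: idx 0.23419893671986397 0.17486759362924353 bar 0.21289779655833227 0.2788622989832991 0.14693329413336542 post 0.20659803658868175 0.20622356183953047 strips 0.2512497323826395 0.25030884754181976 0.17162971591397172 0.1748823646576931 tcp 0.4152326834884733 0.20617521700605754
```

View pics/w5c.png

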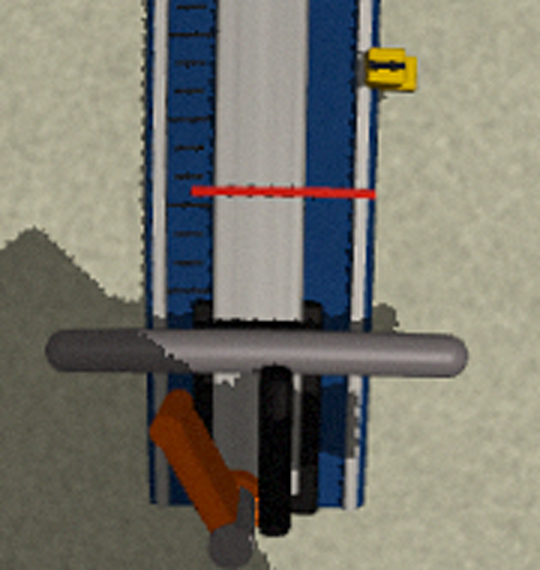

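move_arm(
  deltas=[
    [0,-0.007,0.02,0,0,0.7,1],
    [0,0,0.035,0,0,0,1],
    [0,0,0.035,0,0,0,1],
    [0,0,0.025,0,0,0,1],
    [0,0,0.015,0,0,0,1],
    [0,0,0,0,0,0,1],
  ],
)

```text
clock: 11.15
position: [0.4605, 0.0754, 0.078]
ee_rot: [0.988, -0.157, -0.0, 0.001]
ft_force: [-0.5, 0.1, 0.3]
grip_width: 1.0
```

```bash
cat > look.py <<'E'
from h import *
import sys
o=manip.get_obs(); pos=o["position"];print(o["clock"],pos,"F",o["ft_force"],"T",o["torque"],o["joint_pos"],o["grip_width"])
W=Ro.from_quat(o["ee_rot"]).as_matrix(); print("yaw",np.degrees(np.arctan2(W[1,0],W[0,0])),"tilt",W[:,2])
p,d=viewer.camera("wrist"); n=sys.argv[1]
cv2.imwrite(f"pics/{n}.png",p[:,:,::-1]);np.savez(f"{n}.npz",p=p,d=d,pos=o["position"],q=o["ee_rot"])
yaw=np.radians(-17.6);u=np.array([np.cos(yaw),np.sin(yaw)]);v=np.array([-u[1],u[0]])
print("tcp u,v",u@pos[:2],v@pos[:2],"Fu",u@o["ft_force"][:2])
E
python3 look.py w6
```

```text
11.15 [0.46048062 0.0753972  0.07803145] F [-0.53034665  0.09351875  0.29890666] T [ 0.03499945  0.02932757 -0.0140772 ] [-1.10599073  0.12513598  0.90613119  2.05462058 -0.11482381  1.01364381
 -2.02892591] 0.9998416408182071
yaw -18.075391576373388 tilt [-9.04665478e-04 -1.20897481e-03 -9.99998860e-01]
tcp u,v 0.4161279878425013 0.21110338707437923 Fu -0.5337987330811889
```

View pics/w6.png

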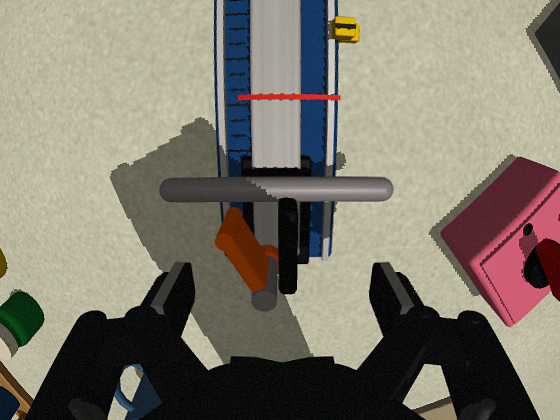

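The hand is astride the post and lever. The bar ends are at (160,189) and (392,189), the index line runs from (238,97) to (340,98), and the clip's line is at (345,28).

```bash
python3 - <<'E'
from h import *
z=np.load("w6.npz");pos,q=z["pos"],z["q"]
yaw=np.radians(-17.6);u=np.array([np.cos(yaw),np.sin(yaw)]);v=np.array([-u[1],u[0]])
for n,x,y,h in [("i1",238,97,.054),("i2",340,98,.054),("clip",345,28,.058),("b1",160,189,.074),("b2",392,189,.074),("postL",279,250,.1),("postR",297,250,.1),("stripL",216,130,.044),("stripR",336,130,.044)]:
    P=wplane((x,y),h,pos,q)[:2]; print(n,u@P,v@P)
E
```

```text
i1 0.49808400474113007 0.23608889416517234
i2 0.49722301627626536 0.17678722977669098
clip 0.5385781217012877 0.17457868204503077
b1 0.4489519376542129 0.2811961633291929
b2 0.44758052721919195 0.14833474986264883
postL 0.4240182796919007 0.21288160751421475
postR 0.42390587440562494 0.20387178345079726
stripL 0.4779030081895615 0.251928600869315
stripR 0.4769981129428425 0.17716629240098794
```

move_arm(
  deltas=[
    [0,-0.0036,0.01,0,0,-0.4,1],
    [0,0,0.012,0,0,0,1],
    [0.008,0,0,0,0,0,1],
    [0.008,0,0,0,0,0,1],
    [0.008,0,0,0,0,0,1],
    [0.008,0,0,0,0,0,1],
    [0.006,0,0,0,0,0,1],
    [0,0,0,0,0,0,1],
  ],
)

```text
clock: 12.2
position: [0.4984, 0.0679, 0.0564]
ee_rot: [0.988, -0.154, 0.0, 0.0]
ft_force: [-0.3, 0.7, -0.8]
grip_width: 0.998
```

```bash
python3 look.py w7
```

```text
12.2 [0.49836756 0.06794603 0.05639754] F [-0.29439858  0.73081577 -0.79589193] T [ 0.02927338  0.04207353 -0.03306598] [-0.99714842  0.28179288  0.87660073  1.98619737 -0.25841871  0.98781682
 -1.87510644] 0.9984721097674215
yaw -17.669883581059512 tilt [ 1.16290572e-04 -3.77081590e-04 -9.99999922e-01]
tcp u,v 0.454494471207162 0.21545686406704992 Fu -0.5015946656035495
```

View pics/w7.png

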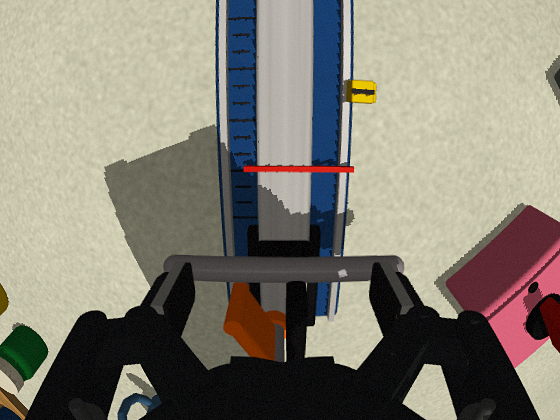

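```bash
cat > m.py <<'E'
from h import *
import sys
z=np.load(sys.argv[1]+".npz");pos,q=z["pos"],z["q"];p=z["p"]
yaw=np.radians(-17.6);u=np.array([np.cos(yaw),np.sin(yaw)]);v=np.array([-u[1],u[0]])
hsv=cv2.cvtColor(p,cv2.COLOR_RGB2HSV).astype(int);H,S,V=hsv[...,0],hsv[...,1],hsv[...,2]
m=((H<6)|(H>174))&(S>170)&(V>100); m[:, :225]=0;m[:,370:]=0;m[260:]=0
ys,xs=np.nonzero(m);print("red px",m.sum(),xs.min(),xs.max(),ys.min(),ys.max())
P=np.array([wplane((x,y),.054,pos,q)[:2] for x,y in zip(xs,ys)]);iu=np.median(P@u)
y=(H>20)&(H<33)&(S>150)&(V>110);y[:,:310]=0;y[:,400:]=0;y[150+0:]=0 if len(sys.argv)<3 else y[150:]
ys,xs=np.nonzero(y);print("yel",y.sum(),xs.min(),xs.max(),ys.min(),ys.max())
sel=y|False
k=(V<60);box=np.zeros_like(k);box[ys.min()+2:ys.max()-1,xs.min():xs.max()-1]=1
ky,kx=np.nonzero(k&box);print("black",len(kx),kx.mean(),ky.mean())
cu=np.mean([wplane((a,b),.058,pos,q)[:2]@u for a,b in zip(kx,ky)])
print("index u",iu,"mark u",cu,"diff",iu-cu)
E
python3 m.py w7; python3 m.py w6
```

```text
red px 620 243 353 166 172
yel 418 351 375 80 103
black 85 362.45882352941175 91.02352941176471
index u 0.49849303518403587 mark u 0.540252831519219 diff -0.04175979633518312
red px 501 238 339 94 99
yel 369 335 358 16 41
black 89 344.5730337078652 25.865168539325843
index u 0.49788582032974704 mark u 0.539875814086874 diff -0.041989993757126975
```

```bash
python3 - <<'E'
from h import *
z=np.load("w7.npz");pos,q=z["pos"],z["q"];p=z["p"]
yaw=np.radians(-17.6);u=np.array([np.cos(yaw),np.sin(yaw)]);v=np.array([-u[1],u[0]])
for n,x,y,h in [("tipL",180,263,.07),("tipR",388,263,.07),("bL",164,267,.074),("bR",403,267,.074),("btop",282,257,.074),("bbot",282,279,.074),("strip",345,250,.044),("post",297,330,.1)]:
    P=wplane((x,y),h,pos,q)[:2]; print(n,u@P-u@pos[:2],v@P-v@pos[:2], u@P,v@P)
d=z["d"]
for x,y in [(282,268),(230,268),(182,265),(178,280),(384,266),(390,285),(300,330),(170,300)]: print((x,y),d[y,x])
cv2.imwrite("pics/w7c.png",cv2.resize(p[220:400,130:440][:,:,::-1],None,fx=2.5,fy=2.5,interpolation=cv2.INTER_CUBIC))
E
```

```text
tipL -0.005645943385680474 0.05738494536236896 0.44884852782148155 0.2728418094294189
tipR -0.006083098799700537 -0.0592293485392171 0.4484113724074615 0.15622751552783282
bL -0.0063466972874352545 0.06588007533108317 0.44814777391972677 0.2813369393981331
bR -0.006825962524034279 -0.06716171765359161 0.44766850868312774 0.1482951464134583
btop 0.001442996840648303 0.0003146100649960848 0.4559374680478103 0.215771474132046
bbot -0.01222812524101663 0.00033938413164152914 0.4422663459661454 0.21579624819869145
strip -0.010648678191662375 -0.039250146888476806 0.44384579301549965 0.1762067171785731
post -0.026212693374254248 -0.007008306597347719 0.4282817778329078 0.2084485574697022
(282, 268) 0.1651003
(230, 268) 0.16497134
(182, 265) 0.13890082
(178, 280) 0.1267465
(384, 266) 0.13868351
(390, 285) 0.12426315
(300, 330) 0.152593
(170, 300) 0.11561739
```

View pics/w7c.png

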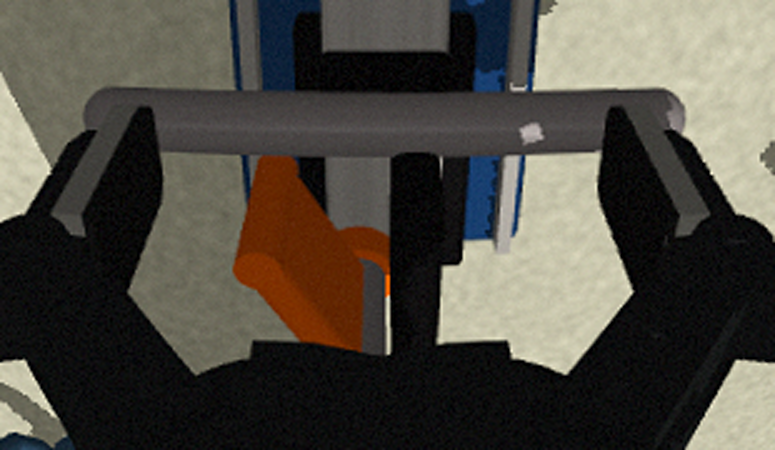

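```bash
python3 - <<'E'
from h import *
z=np.load("w7.npz");pos,q=z["pos"],z["q"];d=z["d"]
c=viewer.calibration("wrist");T=np.array(c["T_tool_cam"])
for uv in [(182,264),(185,275),(178,280),(170,300),(384,266),(378,270),(376,280),(282,260),(282,268)]:
    x=np.array([uv[0]-c["cx"],uv[1]-c["cy"]])/c["fx"];r=np.linalg.norm(x);dd=np.array([*(x/r*np.sin(r)),np.cos(r)]);dd*=d[uv[1],uv[0]]/dd[2]
    P=T[:3,:3]@dd+T[:3,3]; print(uv,np.round(P,4),"world z",pos[2]-P[2])
E
```

```text
(182, 264) [ 0.0113 -0.0453 -0.0436] world z 0.1000419147198231
(185, 275) [ 0.0082 -0.0432 -0.0478] world z 0.10424732513836987
(178, 280) [ 0.0116 -0.0432 -0.0573] world z 0.11374489195105958
(170, 300) [ 0.0101 -0.0432 -0.0696] world z 0.12600205909527118
(384, 266) [ 0.0109  0.0453 -0.045 ] world z 0.10136186933096694
(378, 270) [ 0.0095  0.0424 -0.0459] world z 0.10233000732119138
(376, 280) [ 0.0042  0.0422 -0.0459] world z 0.10233404854342437
(282, 260) [ 0.0005 -0.0003 -0.0191] world z 0.07554318394004875
(282, 268) [-0.0028 -0.0003 -0.0217] world z 0.07811981288546344
```

The view shows the fingertips at about (182,264) overlapping the bar. Depth puts the open tips at z of about 0.10 m, above the bar, and the leg hasn't moved. I'll rise and measure where the tips really are at the open and half-shut positions.

move_arm(
  deltas=[
    [-0.02,0,-0.03,0,0,0,1],
    [-0.02,0,-0.04,0,0,0,-0.46],
    [0,0,0,0,0,0,-0.46],
    [0,0,0,0,0,0,-0.46],
    [0,0,0,0,0,0,-0.46],
    [0,0,0,0,0,0,-0.46],
  ],
)

```text
clock: 13.0
position: [0.4597, 0.0799, 0.1257]
ee_rot: [0.988, -0.154, -0.0, 0.001]
ft_force: [0.5, -0.8, -0.7]
grip_width: 0.271
```

```bash
python3 look.py w8
```

```text
13.0 [0.45967522 0.07987851 0.12568916] F [ 0.50532589 -0.83882295 -0.72538468] T [-0.00066462  0.01682929 -0.00877014] [-1.17572681  0.0276509   0.93509507  2.00518295 -0.02321245  1.12146183
 -2.10997717] 0.27092174889628107
yaw -17.674631977899548 tilt [-0.00100747 -0.00162773 -0.99999817]
tcp u,v 0.4140052736649745 0.21513139583484633 Fu 0.7353067319366996
```

View pics/w8.png

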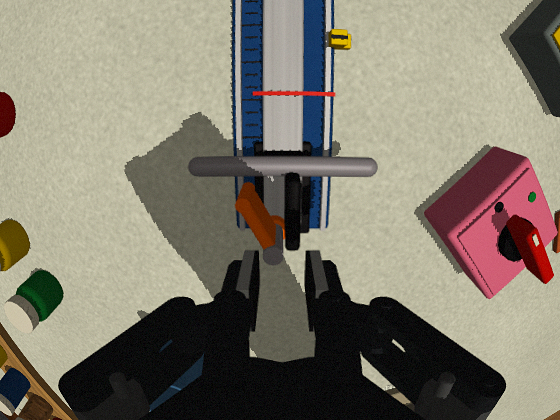

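```bash
python3 - <<'E'
from h import *
c=viewer.calibration("wrist");T=np.array(c["T_tool_cam"])
def f(z,uv):
    d=z["d"];x=np.array([uv[0]-c["cx"],uv[1]-c["cy"]])/c["fx"];r=np.linalg.norm(x);dd=np.array([*(x/r*np.sin(r)),np.cos(r)]);dd*=d[uv[1],uv[0]]/dd[2]
    return T[:3,:3]@dd+T[:3,3]
z=np.load("w8.npz")
for uv in [(245,253),(248,256),(243,280),(240,295),(250,300),(318,253),(315,256),(319,280),(323,300),(283,165)]: print(uv,np.round(f(z,uv),4))
print("world z of bar",z["pos"][2]-f(z,(283,165))[2])
z=np.load("w5.npz")
print(np.round([f(z,(182,266)),f(z,(186,268)),f(z,(188,275)),f(z,(190,290)),f(z,(190,265))],4))
# column scan where finger depth starts
for n in("w5","w7","w8"):
    z=np.load(n+".npz")
    for col in ((184,188) if n!="w8" else (246,250)):
        print(n,col,[(r,np.round(f(z,(col,r)),3).tolist()) for r in range(246,276,4)])
E
```

```text
(245, 253) [ 0.0108 -0.0178 -0.0309]
(248, 256) [ 0.011  -0.0161 -0.0341]
(243, 280) [ 0.0107 -0.0163 -0.0543]
(240, 295) [ 0.0115 -0.0162 -0.0661]
(250, 300) [ 0.0053 -0.0131 -0.0609]
(318, 253) [ 0.0106  0.0168 -0.0306]
(315, 256) [ 0.0113  0.0149 -0.0347]
(319, 280) [ 0.01    0.0149 -0.0533]
(323, 300) [ 0.0127  0.0145 -0.0709]
(283, 165) [0.0359 0.0005 0.046 ]
world z of bar 0.07971963439323163
[[ 0.011  -0.045  -0.0449]
 [ 0.0103 -0.0431 -0.0453]
 [ 0.0062 -0.0429 -0.0447]
 [-0.0013 -0.0427 -0.0458]
 [ 0.0078 -0.0434 -0.0383]]
w5 184 [(246, [-0.109, -0.131, 0.208]), (250, [-0.116, -0.132, 0.21]), (254, [-0.121, -0.133, 0.21]), (258, [-0.127, -0.133, 0.208]), (262, [-0.134, -0.134, 0.209]), (266, [0.011, -0.044, -0.045]), (270, [0.01, -0.043, -0.047]), (274, [0.009, -0.043, -0.049])]
w5 188 [(246, [-0.109, -0.125, 0.21]), (250, [-0.115, -0.126, 0.21]), (254, [-0.122, -0.127, 0.211]), (258, [-0.128, -0.128, 0.211]), (262, [-0.133, -0.128, 0.209]), (266, [0.01, -0.043, -0.043]), (270, [0.008, -0.043, -0.044]), (274, [0.006, -0.043, -0.044])]
w7 184 [(246, [-0.031, -0.078, 0.058]), 
[... 308 characters left out ...]
39, -0.076, 0.058]), (258, [0.0, -0.051, -0.018]), (262, [-0.0, -0.05, -0.021]), (266, [0.01, -0.043, -0.043]), (270, [0.008, -0.043, -0.044]), (274, [0.006, -0.043, -0.043])]
w8 246 [(246, [-0.065, -0.037, 0.126]), (250, [0.011, -0.018, -0.028]), (254, [0.011, -0.017, -0.033]), (258, [0.011, -0.017, -0.037]), (262, [0.011, -0.016, -0.04]), (266, [0.011, -0.016, -0.044]), (270, [0.011, -0.016, -0.047]), (274, [0.011, -0.015, -0.05])]
w8 250 [(246, [-0.066, -0.033, 0.127]), (250, [0.011, -0.016, -0.028]), (254, [0.012, -0.015, -0.034]), (258, [0.012, -0.015, -0.037]), (262, [0.011, -0.015, -0.039]), (266, [0.011, -0.014, -0.043]), (270, [0.011, -0.014, -0.047]), (274, [0.011, -0.014, -0.05])]
```

```bash
python3 - <<'E'
from h import *
c=viewer.calibration("wrist");T=np.array(c["T_tool_cam"])
def f(z,uv):
    d=z["d"];x=np.array([uv[0]-c["cx"],uv[1]-c["cy"]])/c["fx"];r=np.linalg.norm(x);dd=np.array([*(x/r*np.sin(r)),np.cos(r)]);dd*=d[uv[1],uv[0]]/dd[2]
    return T[:3,:3]@dd+T[:3,3]
z=np.load("w8.npz")
for uv in [(282,365),(282,380),(282,400),(240,380),(330,385),(120,390),(180,310),(450,390),(395,310),(292,195),(292,240),(248,190),(268,225)]: P=f(z,uv);print(uv,np.round(P,4),"wz",round(z["pos"][2]-P[2],4))
E
```

```text
(282, 365) [ 0.0096 -0.0004 -0.0998] wz 0.2255
(282, 380) [ 0.0101 -0.0004 -0.1061] wz 0.2318
(282, 400) [ 0.011  -0.0004 -0.114 ] wz 0.2397
(240, 380) [ 0.0185 -0.0108 -0.1134] wz 0.2391
(330, 385) [ 0.0185  0.0113 -0.1152] wz 0.2409
(120, 390) [ 0.0082 -0.0468 -0.1141] wz 0.2398
(180, 310) [ 0.0115 -0.0369 -0.0771] wz 0.2028
(450, 390) [ 0.0064  0.0489 -0.1134] wz 0.2391
(395, 310) [ 0.0125  0.0396 -0.0789] wz 0.2046
(292, 195) [0.0211 0.006  0.0263] wz 0.0994
(292, 240) [-0.0102  0.0063  0.0269] wz 0.0988
(248, 190) [ 0.0188 -0.0234  0.0448] wz 0.0808
(268, 225) [-0.0046 -0.0099  0.0389] wz 0.0868
```

The real tips and hand body both sit 27 mm behind where the stated tool frame puts them. This agrees between the body, the pads and the missed contact. The right working TCP height is therefore about 0.028 m.

move_arm(
  deltas=[
    [0,0,0,0,0,0,1],
    [0,0,0,0,0,0,1],
    [0,0,0,0,0,0,1],
    [0,0,0,0,0,0,1],
    [0,0,0.03,0,0,0,1],
    [0,0,0.03,0,0,0,1],
    [0,0,0.02,0,0,0,1],
    [0,0,0.01,0,0,0,1],
    [0,0,0.008,0,0,0,1],
    [0,0,0,0,0,0,1],
  ],
)

```text
clock: 14.3
position: [0.4599, 0.0804, 0.0284]
ee_rot: [0.988, -0.153, -0.0, 0.0]
ft_force: [-0.2, 0.1, -0.1]
grip_width: 0.999
```

```bash
python3 look.py w9; python3 m.py w9
```

```text
14.3 [0.45992419 0.08042529 0.02843085] F [-0.15770948  0.05997979 -0.07676498] T [-0.05203882 -0.0494297   0.01821361] [-1.0900679   0.24438439  0.90782932  2.09593842 -0.24428588  0.90809997
 -1.92337678] 0.9993236828459524
yaw -17.638116847725676 tilt [-5.43234315e-05 -4.72539480e-05 -9.99999997e-01]
tcp u,v 0.41407725847507365 0.21572786348394624 Fu -0.16846328504909044
red px 922 235 369 90 98
yel 351 366 392 3 27
black 6 387.5 5.0
index u 0.49777779457825755 mark u 0.5387627761678299 diff -0.04098498158957231
```

View pics/w9.png

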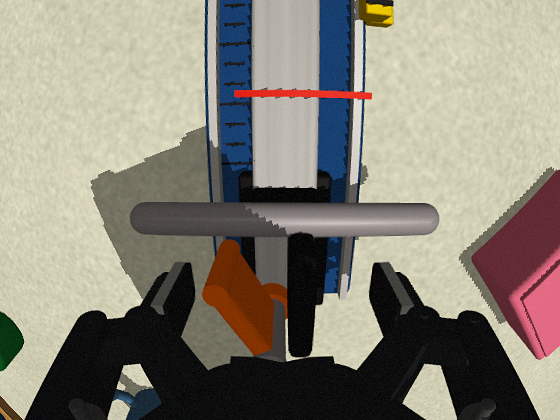

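No contact yet. The bar is at row 218 and the tips are at row 265. Now I push.

move_arm(
  deltas=[
    [0.01,0,0,0,0,0,1],
    [0.007,0,0,0,0,0,1],
    [0.007,0,0,0,0,0,1],
    [0.007,0,0,0,0,0,1],
    [0.007,0,0,0,0,0,1],
    [0.007,0,0,0,0,0,1],
    [0.005,0,0,0,0,0,1],
    [0,0,0,0,0,0,1],
  ],
)

```text
clock: 15.35
position: [0.5076, 0.065, 0.0282]
ee_rot: [0.988, -0.154, -0.0, 0.0]
ft_force: [-4.7, 1.8, 2.1]
grip_width: 0.999
```

```bash
python3 look.py w10; python3 m.py w10
```

```text
15.35 [0.50760878 0.06503066 0.02823412] F [-4.67118787  1.7909325   2.149628  ] T [ 0.21587909  0.78228724 -0.21970623] [-0.96305391  0.36490501  0.86868757  1.9844687  -0.3428026   0.94457849
 -1.80080611] 0.9986048487619866
yaw -17.662040176791255 tilt [-5.77122320e-04 -1.88472420e-04 -9.99999816e-01]
tcp u,v 0.46418464142163607 0.2154722318664412 Fu -4.994056749386275
red px 949 235 369 126 134
yel 550 363 391 99 127
black 121 377.099173553719 113.6694214876033
index u 0.5322102996815307 mark u 0.5401481589638838 diff -0.007937859282353132
```

View pics/w10.png

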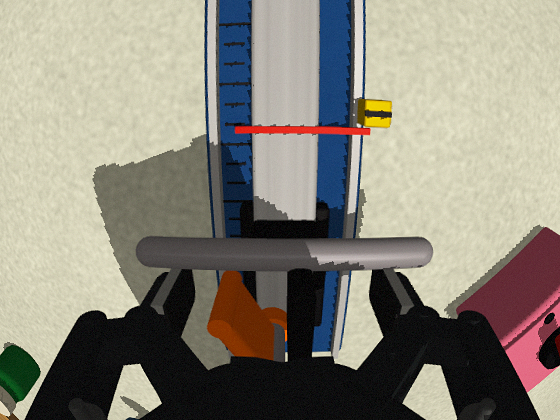

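The fingers push the bar with 5 N. The index line at row 130 is 8 mm short of the clip line at (377,114).

move_arm(
  deltas=[
    [0.005,0,0,0,0,0,1],
    [0.003,0,0,0,0,0,1],
    [0,0,0,0,0,0,1],
    [0,0,0,0,0,0,1],
  ],
)

```text
clock: 15.9
position: [0.5148, 0.0628, 0.0283]
ee_rot: [0.988, -0.153, -0.0, 0.0]
ft_force: [-5.6, 2.0, 2.1]
grip_width: 0.999
```

```bash
python3 look.py w11; python3 m.py w11; python3 -c "
import cv2;p=cv2.imread('pics/w11.png');cv2.imwrite('pics/w11c.png',cv2.resize(p[70:250,190:420],None,fx=3.3,fy=3.3,interpolation=cv2.INTER_CUBIC))"
```

```text
15.9 [0.51481444 0.06278657 0.02825529] F [-5.59400748  2.03478221  2.14878173] T [ 0.12367655  1.00432098 -0.24612418] [-0.94484788  0.38127307  0.86256567  1.96702105 -0.35474955  0.95078923
 -1.78583562] 0.9991632931383068
yaw -17.64314796897957 tilt [-5.90792975e-04  2.03274539e-05 -9.99999825e-01]
tcp u,v 0.471731551196753 0.215511955764338 Fu -5.947412597906445
red px 880 235 361 126 134
yel 566 363 390 114 144
black 119 375.97478991596637 130.7983193277311
index u 0.5397581561435965 mark u 0.5402182349547745 diff -0.00046007881117804406
```

View pics/w11c.png

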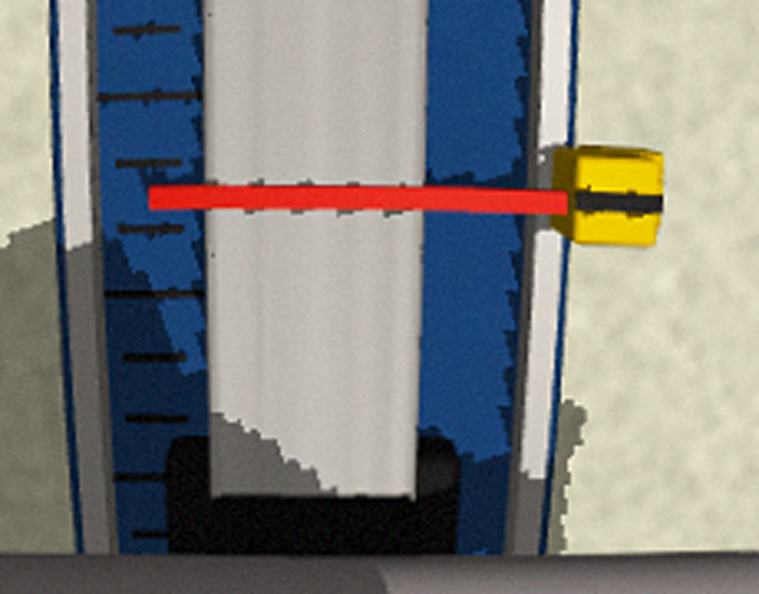

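The index line meets the mark's black line at crop (570,202), level to within 0.5 mm. I hold briefly, then close the hand on lever and post.

move_arm(
  deltas=[
    [0,0,0,0,0,0,1],
    [0,0,0,0,0,0,1],
    [0,0,0,0,0,0,0.5],
    [0,0,0,0,0,0,0.2],
    [0,0,0,0,0,0,-0.1],
    [0,0,0,0,0,0,-0.3],
    [0,0,0,0,0,0,-1],
    [0,0,0,0,0,0,-1],
    [0,0,0,0,0,0,-1],
    [0,0,0,0,0,0,-1],
  ],
  force=30,
)

```text
clock: 17.2
position: [0.5149, 0.0611, 0.0288]
ee_rot: [0.988, -0.154, -0.0, 0.001]
ft_force: [-8.4, -5.5, 11.4]
grip_width: 0.258
```

```bash
python3 look.py w12; python3 m.py w12
```

```text
17.2 [0.51492605 0.06106883 0.02877367] F [-8.40778246 -5.46014259 11.43933875] T [-0.99202329  1.72404209  0.00264471] [-0.94421344  0.38070915  0.86455114  1.96687716 -0.35294946  0.95166171
 -1.78558558] 0.25846504601659753
yaw -17.70857129838862 tilt [-5.32220937e-04 -1.31545236e-03 -9.99998993e-01]
tcp u,v 0.4723573302962166 0.21390837245566785 Fu -6.3632370611882845
red px 882 232 357 126 133
yel 581 359 387 115 144
black 128 371.984375 132.0546875
index u 0.5403395037154496 mark u 0.5400975392445214 diff 0.00024196447092816875
```

View pics/w12.png

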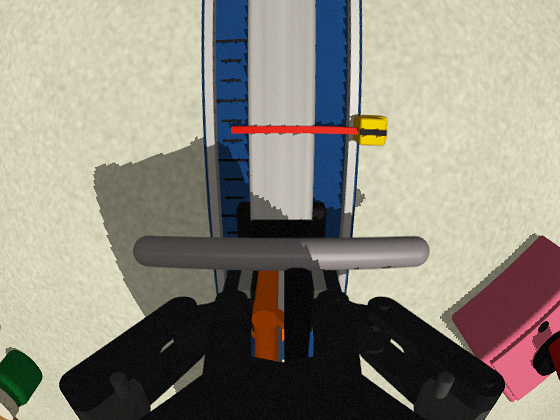

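The lever at (266,310) now lies parallel to the post at (297,310). The opening is about 22 mm, and the index is at the mark within 0.3 mm. I'll settle and check from above.

move_arm(
  deltas=[
    [0,0,0,0,0,0,-1],
    [0,0,0,0,0,0,-1],
    [0,0,0,0,0,0,-1],
    [0,0,0,0,0,0,-1],
  ],
  force=40,
)

```text
clock: 17.75
position: [0.5149, 0.061, 0.0288]
ee_rot: [0.988, -0.154, -0.0, 0.001]
ft_force: [-7.7, -5.4, 10.9]
grip_width: 0.254
```

```bash
python3 look.py w13; python3 m.py w13; python3 - <<'E'
from h import *
a,_=viewer.camera("scene");b,_=viewer.camera("top")
cv2.imwrite("pics/fin.png",np.hstack([cv2.resize(a,(400,300)),cv2.resize(b,(400,300))])[:,:,::-1])
w=cv2.imread("pics/w13.png");cv2.imwrite("pics/w13c.png",np.hstack([cv2.resize(w[230:370,190:390],(400,280)),cv2.resize(b[165:235,325:425][:,:,::-1],(400,280))]))
E
```

```text
17.75 [0.51493255 0.06104536 0.02879947] F [-7.69909578 -5.39266562 10.92674642] T [-0.9603721   1.6760563   0.03858127] [-0.94415854  0.38067057  0.86456719  1.96685018 -0.35294558  0.9517196
 -1.78552836] 0.25435633557862586
yaw -17.708730699745104 tilt [-5.37074859e-04 -1.28234696e-03 -9.99999034e-01]
tcp u,v 0.4723706235279996 0.21388796420378073 Fu -5.708126528345259
red px 881 231 357 126 133
yel 584 359 387 115 144
black 128 372.0078125 132.0625
index u 0.5403506059243893 mark u 0.5401052886288937 diff 0.0002453172954955951
```

View pics/fin.png

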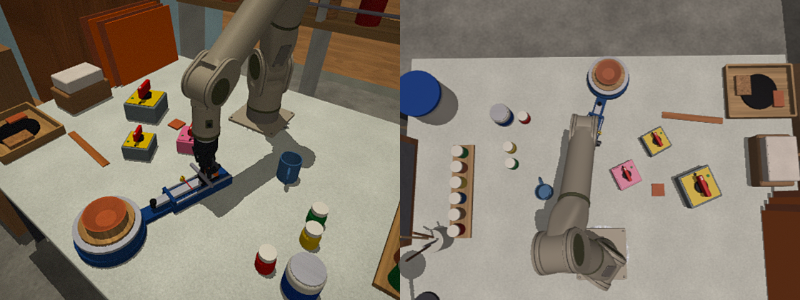

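View pics/w13c.png

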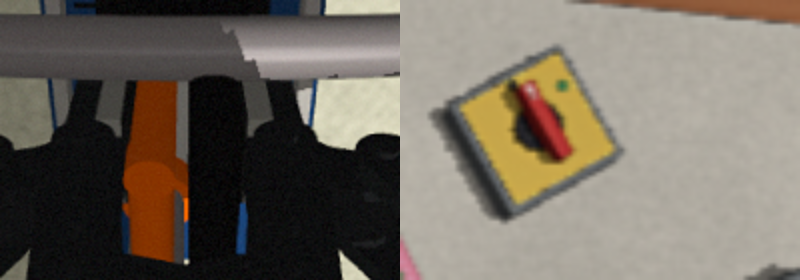

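The isolator points at its black dot, the bystanders have not moved, the lever is parallel to the post, and nothing is moving. I hand in.

```bash
python3 -c "
from workcell import manip
print(manip.hand_in()); o=manip.get_obs(); print(o['clock'],o['position'],o['ft_force'],o['grip_width'])"
```

```text
the job is handed in; nothing more can be done
None
the job is handed in; nothing more can be done
```

The job is handed in at about 18 s of the 48 s allowed, with the hand still holding the leg at the mark and the lever closed.

**What I did**
- **Isolator:** I gripped the small yellow isolator's handle and turned it counter-clockwise to its stop. The turning torque rose to about 0.45 N m there.
- **Leg:** I stood the open hand astride the post and pushed the bar until the index line met the yellow mark. I held it there for about half a second with the lever still open.
- **Lever:** I then closed the hand, pinching the lever against the post, and kept holding.

**Last checks before handing in**
- **Isolator:** the handle points at its black dot in the top view.
- **Leg:** the index line is about 0.2 mm from the mark in the wrist view. It did not shift between the last two looks.
- **Lever:** it lies parallel to the post. The opening reads about 22 mm against the stated 23 mm; the isolator bar read about 1.5 mm thin in the same way.
- **Hold:** the leg pushes back on the hand with about 6 N, and the grip was set to 40 N.
- **Bystanders:** none have visibly moved in the scene and top views. I did not measure their positions.

**What disagreed**
- By the wrist camera's depth, the real fingertips and hand body sat about 27 mm farther back than the stated tool frame. My first push therefore passed over the bar without touching it. I rose, measured the tips, lowered by that amount and pushed again.
- At the end there was also an upward force of about 11 N and a sideways force of about 7 N on the hand. I think this is drag from the pads as they closed, but I did not confirm it.

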